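Sanitise two sides of a strainer basket with a dead-man dial

TASK

Sanitise two sides of the strainer basket, whose blue-tabbed side already faces the lamp: with the fingers, press the orange paddle of the spring-return dial down past its first two clicks to the third (not on to the end stop), hold it there for two seconds, and let it spring all the way back. Then turn the basket a quarter turn so that its yellow-tabbed side stands squarely in front of the middle of the lamp, upright on the ledge and within a centimetre of the lamp's face, and let go of it. Finally press the paddle to the third click again and finish while still holding it there with the fingers; leave the bottle, salad container, can and scraper where they are and do not tip the basket over.

Things in the scene. Friction and masses are not known exactly. Their poses are not given: they have to be found in the camera images.
- lamp: Fixed white bar-shaped sanitising lamp, 30 (x) x 140 (y) x 62 mm high, upright on the ledge; origin at the centre of its underside. Its flat face with the violet lens looks along its own -x, 15 mm from the origin; a red tick on top marks the middle.
- basket: Loose square basket of perforated metal, 60 x 60 x 60 mm high, about 0.2 kg; origin at the centre of its underside, z up. Blue tab along the rim of its +x side, yellow tab along the rim of its +y side (a quarter turn counter-clockwise from blue, seen from above); tab tops at z = 66 mm. Black handle bar over the middle (see basket_handle). Starts upright, blue side 3 to 8 mm from the lamp's face.
- basket_blue (a point): Centre of the outer face of the blue-tabbed (+x) side, 30 mm from the basket's axis, 30 mm up.
- basket_yellow (a point): Centre of the outer face of the yellow-tabbed (+y) side, 30 mm from the basket's axis, 30 mm up.
- basket_handle (a point): Middle of the black handle bar, 90 mm above the basket's underside. The bar is 60 mm long (along the basket's x), 12 mm wide (y) and 12 mm tall, on two posts at its ends; free below for fingertips down to the tabs at 66 mm.
- switchbox: Fixed white switch box 50 (x) x 80 (y) x 120 mm high, origin at the centre of its underside. The grey dial (58 mm across) is on its -x face and turns about the box's x axis, which passes 80 mm above the ledge through the middle of the box. A grey arm from the dial sticks out sideways to the box's -y side, carrying the orange paddle.
- dial_turn (a joint): Dial turn in rad: 0 at rest, growing as the paddle is pressed down; end stop at 1.2. Clicks at 0.3, 0.6 and (third) 0.9. The arm points 0.45 rad above level at rest, 0.45 below level at the third click. A spring always returns it to 0: about 3 to 4 N at the paddle to start, 5 to 7 N to hold at the third click, each click adding about 1 N. It never stays by itself.
- dial: The grey dial with its arm and orange paddle, one moving part; origin on the dial's axis, in the switch box's frame at x = 0, y = 0, z = 80 mm. The arm lies in the dial's y-z plane and points to the box's -y side; this body turns about the box's +x by the joint value.
- paddle_top (a point): Centre of the flat upper face of the orange paddle (34 x 34 x 8 mm), the face to press; moves with the dial. The paddle's middle (4 mm below this face) is 73 mm from the dial's axis and 31.5 mm before the box's centre (-x); when level, the paddle's inner edge is 16 mm clear of the box's side.
- bottle: Loose green glass bottle, 66 mm across, 200 mm tall, standing; origin at the centre of its underside. Leave alone.
- salad: Loose transparent open salad container 130 x 130 x 60 mm, origin at the centre of its underside. Leave alone.
- can: Loose flattened aluminium can, a disc 66 mm across and 18 mm thick, origin at the centre of its underside. Leave alone.
- scraper: Loose yellow silicone scraper lying flat, 175 mm long along its x (handle from x = -100 mm, blade to x = 75 mm), 50 mm wide, 12 mm thick. Leave alone.
Not all that is in view belongs to the job. Of the things shaped like the lamp, the white one is meant.

How it is judged:
By the outcome, as a careful person would: the job done as asked, in the order asked, and still so for the second after the job is handed in, while the arm keeps its last pose, push and grip.
It also fails if it takes over 67 s, if anything falls off the work surface, if the arm or the gripper's body presses on something with over 40 N, if the wrist force passes 120 N, or if a joint passes its speed limit or range.

ROBOT

A 6-joint arm with a two-finger parallel gripper is mounted at the origin on the work surface. World frame = base frame: x ahead of the robot, y to its left, z up, the work surface at z = 0. Lengths are in m, angles in degrees, forces in N, time in s.
With the tool pointing down it reaches from about 0.35 to 0.725 m from the base axis. Payload 4.3 kg.
Tool frame: the origin (TCP) lies on the front face of the gripper's body, between the roots of the fingers; the fingertips stand 73 mm ahead of it and the grasp point (between the pads) lies 54 mm ahead of it; z points along the fingers, y is the line along which they close (so a half turn about z gives the same grasp; the last joint's range is limited). The gripper opens to 85 mm and grips with 20 to 120 N. Pads are 22 mm wide; open, the fingers measure 114 mm over their backs; the gripper's body (76 mm by 85 mm) begins 54 mm behind the grasp point. The pads swing forward as they close: fully open they stand 13 mm farther back than shut.
Start: joints at [56.878, 21.618, 4.641, 73.018, 0, 83.68], TCP at [0.259, 0.513, 0.304] pointing down, gripper open.
Joint ranges: [-156.06, 156.06], [-48.1, 94.91], [-58.44, 69.94], [-101.28, 121.22], [-78.64, 73.56], [-180, 180]. Speed limits (degrees/s): [147.25, 147.25, 180, 180, 180, 180].

INTERFACE

Orientations are given as [roll, pitch, yaw] about the fixed x, y, z axes, in that order (R = Rz(yaw) Ry(pitch) Rx(roll)).
In Python, from cell import * gives the robot as it stands. The module is installed in compiled form; this text tells all that it offers.
- The arm moves only by the tool step_arm, never from a script. Its argument "moves" is a list that holds one entry, the list of rows, each a list of 5 numbers: the closure, from -1 (fully open) to 1 (shut), then the shift along the tool's x, y, z in cm, then the turn about the tool's z in degrees. In form: [[[claw, x, y, z, spin], ...]]. A call has 1 to 10 rows; each row is the pose to reach, as a shift and turn from the pose commanded when the call began, along the tool's axes at that moment; what a row does not reach only later rows make up. A row lasts 1/10 s, in which the tool goes at most 50 mm and 8.59 degrees, less where a joint would pass 70% of its speed; a pose out of reach is approached as far as the arm can. A call with a gripper value outside its range is refused whole. The fingers move at their own pace and stop on an object; "force" is the grip in N (left out, the last holds). Time passes only in rows, so rows that repeat a pose let the fingers close. It gives the time, the measured TCP pose, the force, the opening and the grip force at its end, in the units of the state.
- state(): the state, without advancing time (a new reading comes with each control period).
- camera(name): name is "side" or "top" or "wrist"; returns a dict with "img" (384x512x3 uint8, red, green, blue), "fovy" (degrees; the focal length in pixels is half the picture's height over the tangent of half this angle, whatever the lens; pixels are square), "cx", "cy" (the principal point, pixels), "rvec" (rotation vector, rad) and "tvec" (3), from world to camera coordinates, as OpenCV has them. Camera axes: x right, y down, z forward; pixel columns grow to the right and rows downward; lengths in m; the calibration is good to about 2 mm. The wrist camera is an equidistant fisheye: a pixel r from the principal point sees the ray r / f radians off the axis. A picture is of the moment at which its call begins. There is no depth.
- sign_off(): hands the job in; it is judged then, once.
The state is a dict: "clock": time; "q": joint angles; "joint_velocities": joint speeds; "tau": joint torques, N m; "tool_pos": TCP position; "orientation": TCP orientation; "wrist_force": force on the tool from outside, world axes, zero at the start; "moment": the same for the moment, N m; "width": finger opening in m; "grasp_force": force on a finger pad.
Only numpy, scipy, OpenCV 4.12 (cv2) and the standard library are available. Lean on these libraries where they do the work, as an engineer would, in place of code of your own. Each camera call takes 0.05 s, during which the arm holds its last target. There are 200 camera calls.

## Working session

There is one attempt and no reset: what is moved stays moved. The work goes in short steps, Python scripts to look and compute and a tool call to move; the robot and the scene stay as the last step left them, time stands still between calls to the robot, and variables do not carry over. Pictures are saved under pics/ and viewed, at most 10 in all, crops included, and the job is handed in when it is done.

Besides the shell and the picture viewer there is one more tool, called after ">>>" as a command line: name --argument value ..., lists and objects as JSON in quotes. step_arm: Moves the arm, as the interface text tells. Its arguments: {"type":"object","properties":{"moves":{"type":"array","items":{"type":"array","items":{"type":"array","items":{"type":"number"}}}},"force":{"type":"number"}},"required":["moves"]}

```bash
mkdir -p pics; cat > h.py <<'E'
from cell import *
import numpy as np, cv2, json
def snap(n,f):
    c=camera(n); cv2.imwrite(f'pics/{f}.png',cv2.cvtColor(c['img'],cv2.COLOR_RGB2BGR))
    d={k:(np.array(v).tolist() if k!='img' else None) for k,v in c.items()}
    json.dump(d,open(f'pics/{f}.json','w')); return c
def load(f): return json.load(open(f'pics/{f}.json'))
def ray(c,u,v):
    f=192/np.tan(np.radians(c['fovy'])/2); R=cv2.Rodrigues(np.array(c['rvec'],float))[0]
    d=R.T@np.array([(u-c['cx'])/f,(v-c['cy'])/f,1]); return -R.T@np.array(c['tvec']).ravel(),d
def atz(c,u,v,z):
    o,d=ray(c,u,v); return o+d*(z-o[2])/d[2]
def proj(c,p):
    f=192/np.tan(np.radians(c['fovy'])/2); R=cv2.Rodrigues(np.array(c['rvec'],float))[0]
    q=R@np.array(p)+np.array(c['tvec']).ravel(); return q[:2]/q[2]*f+[c['cx'],c['cy']]
E
python3 - <<'E'
from h import *
for n in('side','top'):
    snap(n,n+'0'); i=cv2.imread(f'pics/{n}0.png'); cv2.imwrite(f'pics/{n}0b.png',cv2.resize(i,(800,600),interpolation=cv2.INTER_CUBIC))
    c=load(n+'0'); print(n,ray(c,c['cx'],c['cy']),c['fovy'])
print(state())
E
```

```text
side (array([0.35826194, 1.27308293, 0.85675618]), array([ 0.14369484, -0.85021686, -0.50644158])) 48.88549887669642
top (array([ 0.37215664, -0.00818275,  1.33173966]), array([ 0.16894799,  0.02002244, -0.98542157])) 55.01091025360705
{'clock': 0.1, 'q': array([ 5.68775802e+01,  2.16580772e+01,  4.57002717e+00,  7.30184089e+01,
       -1.38391174e-03,  8.36811039e+01]), 'joint_velocities': array([-0.03390206, -0.07284206,  0.15841619,  0.02008064,  0.05610332,
        0.06188172]), 'tau': array([ 1.06796175e-03, -4.64694929e+01,  2.70582390e+01,  1.19939612e-02,
       -1.01346807e-04, -1.49544803e-05]), 'tool_pos': array([0.25902551, 0.51283704, 0.30304675]), 'orientation': array([-1.79894036e+02, -1.03415828e-02,  1.53196468e+02]), 'wrist_force': array([-0.14448629, -0.34574449, -0.58893104]), 'moment': array([ 0.01608071,  0.05858436, -0.06523556]), 'grasp_force': 0.0, 'width': 0.08538640277397942}
```

View pics/top0b.png

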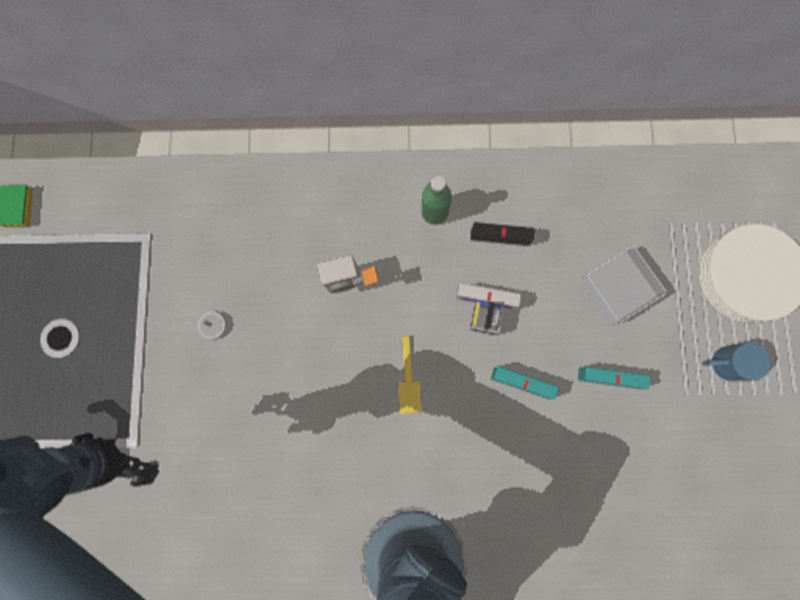

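View pics/side0b.png

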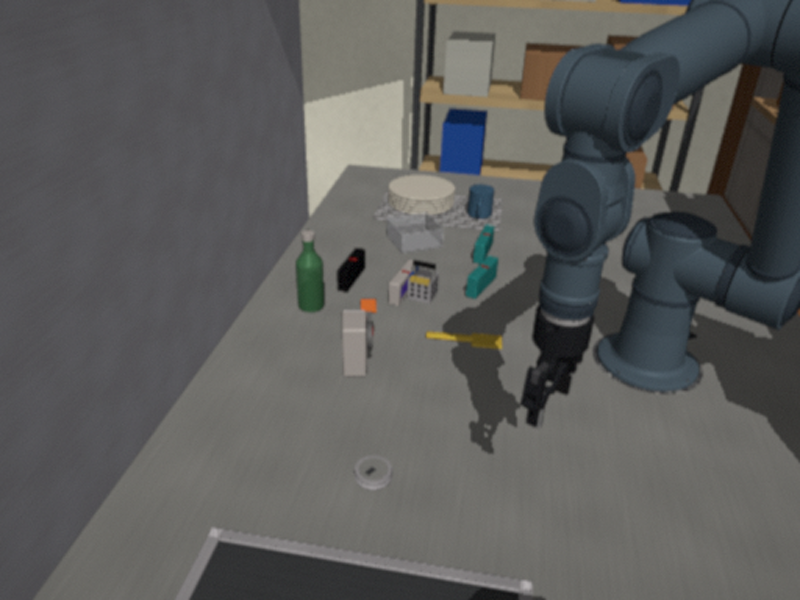

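The top view shows the switch box at (340,272) with its paddle at (370,275). The white lamp is at (489,295), the basket at (486,317) with its yellow tab on the left, the bottle at (436,200) and the scraper at (408,375). I'll enlarge this area.

```bash
python3 - <<'E'
import cv2
i=cv2.imread('pics/top0.png')
a=cv2.resize(i[155:225,195:345],(800,373),interpolation=cv2.INTER_CUBIC)
cv2.imwrite('pics/tc.png',a)
E
```

```text
(no output)
```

View pics/tc.png

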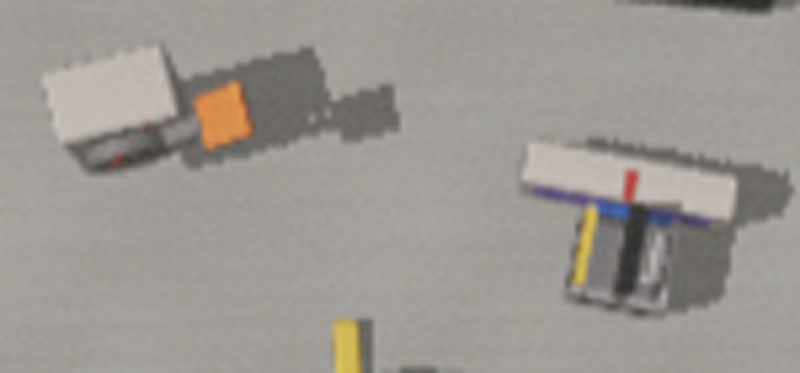

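```bash
python3 - <<'E'
from h import *
c=load('top0')
def P(l,z): return np.array([atz(c,195+x/5.3333-.4,155+y/5.3333-.4,z) for x,y in l])
def yaw(d): return np.degrees(np.arctan2(d[1],d[0]))
b=P([(44,74),(162,45),(178,113),(62,143)],.12); print('box',b.mean(0),np.linalg.norm(np.diff(b,axis=0),axis=1), 'yaw', yaw(b[0]-b[1]+b[3]-b[2])-90)
l=P([(527,142),(736,175),(733,222),(522,192)],.062); print('lamp',l.mean(0),np.linalg.norm(np.diff(l,axis=0),axis=1),'yaw',yaw(l[0]-l[1]+l[3]-l[2])-90, 'tick',P([(631,185)],.062))
h=P([(638,205),(626,295)],.096); print('handle',h.mean(0),h[0]-h[1],yaw(h[0]-h[1]))
p=P([(195,95),(240,82),(252,132),(207,150)],.115);print('pad',p.mean(0),p)
# prediction
yw=np.radians(yaw(b[0]-b[1]+b[3]-b[2])-90);R=np.array([[np.cos(yw),-np.sin(yw)],[np.sin(yw),np.cos(yw)]])
for t in (0,.9):
  a=.45-t; print(t,b.mean(0)[:2]+R@[-.0315,-(.073*np.cos(a)-.004*np.sin(a))],.08+.073*np.sin(a)+.004*np.cos(a))
s=state();print(s['tool_pos'],s['orientation'])
E
```

```text
box [0.63028197 0.15375001 0.12      ] [0.07678218 0.04524325 0.07523138] yaw 13.439302832445051
lamp [ 0.57717809 -0.17734174  0.062     ] [0.13741323 0.03107019 0.13786138] yaw -9.681773882822412 tick [[ 0.57561258 -0.17842967  0.062     ]]
handle [ 0.528735   -0.17289194  0.096     ] [ 0.05705512 -0.00979056  0.        ] -9.737023893606535
pad [0.61647656 0.08342569 0.115     ] [[0.62950049 0.1014305  0.115     ]
 [0.63738889 0.07286904 0.115     ]
 [0.60502577 0.06547841 0.115     ]
 [0.59399108 0.0939248  0.115     ]]
0 [0.61451744 0.08418849] 0.11535427239953051
0.9 [0.61532618 0.08080405] 0.051849304419290906
[0.25902551 0.51283704 0.30304675] [-1.79894036e+02 -1.03415828e-02  1.53196468e+02]
```

>>> step_arm --moves '[[[1,-5,-2.2,0,5],[1,-10,-4.4,0,10],[1,-15,-6.6,0,15],[1,-20,-8.8,0,20],[1,-25,-11,0,25],[1,-30,-13.2,0,30],[1,-35,-15.4,0,35],[1,-40,-17.6,0,40],[1,-45,-19.8,0,45],[1,-50,-22,0,49.8]]]'

```text
clock: 1.1
tool_pos: [0.5777, 0.1253, 0.3035]
orientation: [-180.0, -0.0, 103.2]
wrist_force: [1.9, 1.1, -0.2]
width: 0.0005
grasp_force: 0.0
```

```bash
cat >> h.py <<'E'
def go(x,y,z,yaw):
    s=state(); p=s['tool_pos']; t=np.radians(s['orientation'][2]); d=np.array([x,y,z])-p
    print('now',p.round(4),s['orientation'].round(2),'F',s['wrist_force'].round(1),'w',round(s['width'],4),'t',s['clock'])
    dy=(s['orientation'][2]-yaw+180)%360-180
    print('cm',(100*np.array([d[0]*np.cos(t)+d[1]*np.sin(t),d[0]*np.sin(t)-d[1]*np.cos(t),-d[2]])).round(2),'spin',round(dy,1))
E
python3 -c "
from h import *
go(.6153,.0812,.22,103.4)"
```

```text
now [0.5777 0.1253 0.3035] [-1.7996e+02 -2.0000e-02  1.0318e+02] F [ 1.9  1.1 -0.2] w 0.0005 t 1.1
cm [-5.15  2.65  8.35] spin -0.2
```

>>> step_arm --moves '[[[1,0,0,2,0],[1,0,0,4,0],[1,0,0,5,0]]]'

```text
clock: 1.4
tool_pos: [0.5761, 0.1265, 0.2515]
orientation: [-179.8, -0.0, 103.3]
wrist_force: [0.1, -0.7, -0.2]
width: -0.0003
grasp_force: 0.0
```

```bash
python3 -c "
from h import *
go(.6153,.0812,.21,103.4)"
```

```text
now [0.5761 0.1265 0.2515] [-1.7979e+02 -3.0000e-02  1.0334e+02] F [ 0.1 -0.7 -0.2] w -0.0003 t 1.4
cm [-5.31  2.77  4.15] spin -0.1
```

>>> step_arm --moves '[[[1,-3,1.5,1,0],[1,-5.3,2.8,2.5,0],[1,-5.3,2.8,4.1,0],[1,-5.3,2.8,4.1,0],[1,-5.3,2.8,4.1,0]]]'

```text
clock: 1.9
tool_pos: [0.6158, 0.0826, 0.2129]
orientation: [-179.9, -0.0, 103.4]
wrist_force: [-0.3, 0.5, 0.1]
width: 0.0002
grasp_force: 0.0
```

```bash
python3 - <<'E'
from h import *
go(.6153,.0812,.195,103.4)
w=snap('wrist','w1'); t=snap('top','t1')
a=cv2.imread('pics/w1.png'); b=cv2.resize(cv2.imread('pics/t1.png')[140:230,190:350],(512,288),interpolation=cv2.INTER_CUBIC)
m=np.zeros((600,512,3),np.uint8); m[:312]=a[60:372]; m[312:]=b; cv2.imwrite('pics/m1.png',m)
E
```

```text
now [0.6158 0.0826 0.2129] [-1.7992e+02 -3.0000e-02  1.0344e+02] F [-0.3  0.5  0.1] w 0.0002 t 1.9
cm [-0.12 -0.08  1.79] spin 0.0
```

View pics/m1.png

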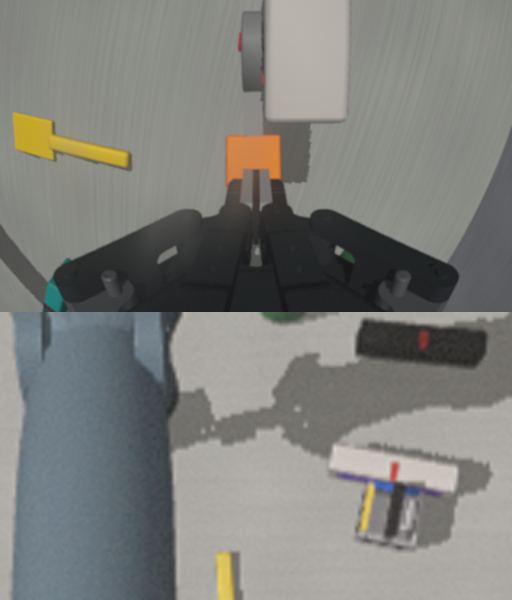

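The fingers line up laterally with the orange paddle, at (253,160) in the wrist view. The wrist camera sits on the box side, so I'll check its height before pressing.

```bash
python3 -c "
from h import *
c=load('w1'); print(ray(c,c['cx'],c['cy']))"
```

```text
(array([0.59934136, 0.15358013, 0.28331805]), array([ 0.0660059 , -0.27890751, -0.95804688]))
```

>>> step_arm --moves '[[[1,0,0,1,0],[1,0,0,1.3,0],[1,0,0,1.6,0],[1,0,0,1.6,0]]]'

```text
clock: 2.4
tool_pos: [0.6161, 0.0822, 0.1963]
orientation: [-179.9, -0.0, 103.4]
wrist_force: [-0.5, 0.1, 0.3]
width: 0.0001
grasp_force: 0.0
```

>>> step_arm --moves '[[[1,0,0,0.4,0],[1,0,0,0.8,0],[1,0,0,0.8,0],[1,0,0,0.8,0]]]'

```text
clock: 2.8
tool_pos: [0.617, 0.082, 0.1894]
orientation: [179.9, 0.0, 103.4]
wrist_force: [0.1, 0.1, 3.5]
width: -0.0003
grasp_force: 1.4
```

>>> step_arm --moves '[[[1,0,0,0.5,0],[1,0,0,1,0],[1,0,0,1.5,0],[1,0,0,2,0],[1,0,0,2.4,0],[1,0,0,2.8,0],[1,0,0,2.8,0],[1,0,0,2.8,0]]]'

```text
clock: 3.6
tool_pos: [0.6165, 0.0819, 0.1608]
orientation: [-180.0, 0.0, 103.4]
wrist_force: [1.5, -2.4, 3.1]
width: 0.0002
grasp_force: 1.9
```

```bash
python3 - <<'E'
from h import *
go(.6153,.0812,.13,103.4)
w=snap('wrist','w2'); s=snap('side','s2')
a=cv2.imread('pics/w2.png')[150:300,180:340]; b=cv2.imread('pics/s2.png')[160:250,180:280]
m=np.zeros((600,560,3),np.uint8); m[:300,:320]=cv2.resize(a,(320,300)); m[300:,:333]=cv2.resize(b,(333,300),interpolation=cv2.INTER_CUBIC); cv2.imwrite('pics/m2.png',m)
E
```

```text
now [0.6165 0.0819 0.1608] [-1.7998e+02  2.0000e-02  1.0339e+02] F [ 1.5 -2.4  3.1] w 0.0002 t 3.6
cm [-0.04 -0.13  3.08] spin -0.0
```

View pics/m2.png

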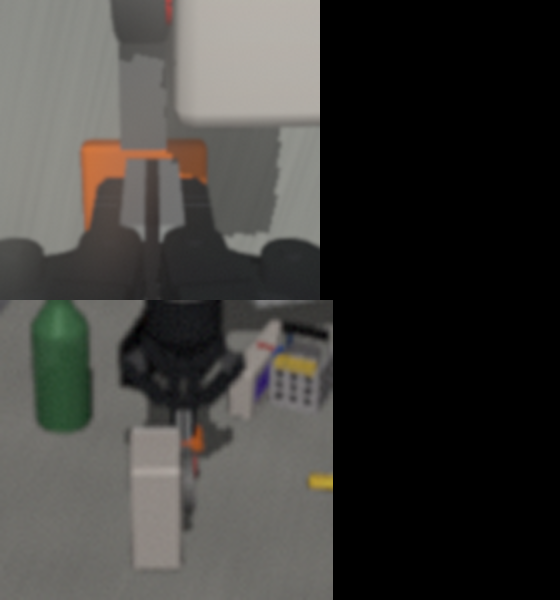

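The side and wrist views show the fingers on the paddle (about 0.4 rad), near its inner edge. I'll press on to 0.92 rad, which is TCP z ≈ 0.129.

>>> step_arm --moves '[[[1,0,0,0.5,0],[1,0,0,1,0],[1,0,0,1.5,0],[1,0,0,2,0],[1,0,0,2.5,0],[1,0,0,2.9,0],[1,0,0,3.1,0],[1,0,0,3.1,0],[1,0,0,3.1,0]]]'

```text
clock: 4.6
tool_pos: [0.6162, 0.0831, 0.1299]
orientation: [180.0, -0.1, 103.4]
wrist_force: [0.2, 1.3, 4.0]
width: 0.0002
grasp_force: 1.9
```

```bash
python3 - <<'E'
from h import *
go(.6153,.0812,.129,103.4)
w=snap('wrist','w3')
a=cv2.imread('pics/w3.png')[40:300,140:380]; cv2.imwrite('pics/m3.png',cv2.resize(a,(540,585)))
print(state()['wrist_force'],ray(w,w['cx'],w['cy']),w['fovy'],w['cx'],w['cy'])
E
```

```text
now [0.6162 0.0831 0.1299] [ 1.8000e+02 -1.3000e-01  1.0345e+02] F [0.2 1.3 4. ] w 0.0002 t 4.6
cm [-0.16 -0.13  0.09] spin 0.0
[0.26946006 0.96348031 3.97536897] (array([0.59963138, 0.15397014, 0.20050673]), array([ 0.06694895, -0.27695433, -0.95854793])) 65.70646984690485 255.63051321586488 190.5294496653502
```

View pics/m3.png

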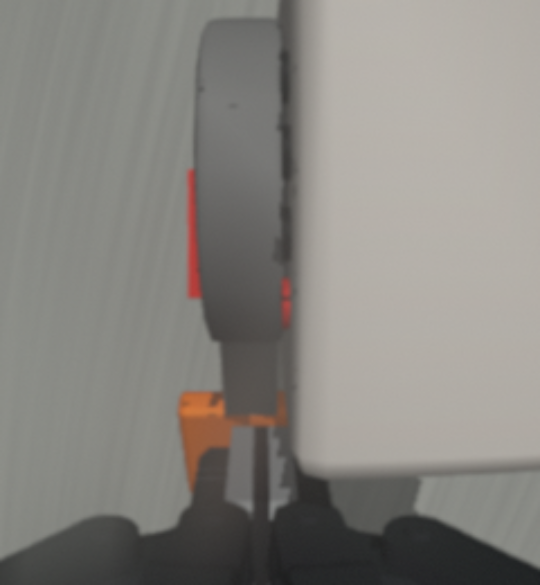

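```bash
cat >> h.py <<'E'
def fproj(c,p):
    f=192/np.tan(np.radians(c['fovy'])/2); R=cv2.Rodrigues(np.array(c['rvec'],float))[0]
    q=R@np.array(p)+np.array(c['tvec']).ravel(); th=np.arctan2(np.hypot(q[0],q[1]),q[2]); return q[:2]/np.hypot(q[0],q[1])*th*f+[c['cx'],c['cy']]
BY=np.radians(13.44)
def box(x,y,z): return [.6303+x*np.cos(BY)-y*np.sin(BY),.1537+x*np.sin(BY)+y*np.cos(BY),z]
def pad(x,r,h,t):
    a=.45-t; return box(x,-(r*np.cos(a)-h*np.sin(a)),.08+r*np.sin(a)+h*np.cos(a))
E
python3 - <<'E'
from h import *
c=load('w3'); q=lambda p:((fproj(c,p)-[140,40])/.4444).round(0)
for t in(.7,.8,.9,1.,1.1): print(t,q(pad(-.0485,.056,.004,t)),q(pad(-.0485,.056,-.004,t)),q(pad(-.0485,.090,.004,t)))
print('boxcorner',q(box(-.025,-.04,.12)),q(box(.025,-.04,.12)))
s=[state()['wrist_force'] for _ in range(3)];print(s)
E
```

```text
0.7 [173. 444.] [177. 422.] [184. 548.]
0.8 [176. 429.] [179. 405.] [187. 522.]
0.9 [178. 412.] [181. 387.] [190. 495.]
1.0 [180. 394.] [183. 368.] [192. 468.]
1.1 [182. 376.] [184. 349.] [194. 441.]
boxcorner [294. 501.] [618. 486.]
[array([0.26946006, 0.96348031, 3.97536897]), array([0.26946006, 0.96348031, 3.97536897]), array([0.26946006, 0.96348031, 3.97536897])]
```

>>> step_arm --moves '[[[1,0,0,0.1,0],[1,0,0,0.1,0],[1,0,0,0.1,0]]]'

```text
clock: 4.95
tool_pos: [0.6164, 0.0826, 0.129]
orientation: [180.0, -0.1, 103.4]
wrist_force: [-0.3, 2.0, 4.9]
width: -0.0003
grasp_force: 2.1
```

>>> step_arm --moves '[[[1,0,0,0.1,0],[1,0,0,0.1,0],[1,0,0,0.1,0]]]'

```text
clock: 5.25
tool_pos: [0.6164, 0.0826, 0.1283]
orientation: [180.0, -0.1, 103.4]
wrist_force: [-0.7, 1.0, 5.7]
width: 0.0001
grasp_force: 2.6
```

>>> step_arm --moves '[[[1,0,0,0.1,0],[1,0,0,0.1,0],[1,0,0,0.1,0]]]'

```text
clock: 5.55
tool_pos: [0.6165, 0.0826, 0.1275]
orientation: [180.0, -0.1, 103.4]
wrist_force: [-0.1, 1.1, 7.6]
width: 0.0
grasp_force: 3.0
```

```bash
python3 - <<'E'
from h import *
go(.6153,.0812,.126,103.4)
w=snap('wrist','w4'); s=state(); print(s['wrist_force'])
g=cv2.imread('pics/w4.png').astype(int)
# orange inner-left corner columns
for u in (221,224,228): 
    print(u,[(v,g[v,u].tolist()) for v in range(206,228)])
# box near edge
for u in (290,310,330): 
    k=np.abs(np.diff(g[225:270,u].sum(1))); print('boxedge',u,225+k.argmax(),k.max())
print('pred', [ [fproj(w,pad(-.0485,.056,h,t)).round(1).tolist() for h in(.004,-.004)] for t in(.8,.9,1.)])
print([fproj(w,box(x,-.04,.12)).round(1) for x in(-.025,0,.025)])
E
```

```text
now [0.6165 0.0826 0.1275] [ 1.7997e+02 -7.0000e-02  1.0342e+02] F [-0.1  1.1  7.6] w 0.0 t 5.55
cm [-0.11 -0.15  0.15] spin 0.0
[-0.14535121  1.09375802  6.83267921]
221 [(206, [132, 138, 137]), (207, [132, 138, 137]), (208, [131, 137, 136]), (209, [132, 137, 136]), (210, [131, 136, 135]), (211, [120, 128, 135]), (212, [96, 115, 148]), (213, [70, 105, 170]), (214, [59, 105, 184]), (215, [57, 106, 188]), (216, [57, 107, 191]), (217, [56, 108, 192]), (218, [57, 109, 195]), (219, [57, 111, 199]), (220, [57, 114, 203]), (221, [58, 115, 203]), (222, [58, 110, 192]), (223, [57, 99, 173]), (224, [55, 92, 155]), (225, [54, 87, 148]), (226, [54, 87, 147]), (227, [54, 87, 145])]
224 [(206, [128, 132, 133]), (207, [128, 134, 133]), (208, [129, 134, 134]), (209, [129, 135, 134]), (210, [129, 134, 133]), (211, [119, 126, 137]), (212, [87, 110, 157]), (213, [60, 105, 183]), (214, [57, 108, 193]), (215, [58, 109, 194]), (216, [57, 109, 195]), (217, [59, 111, 197]), (218, [60, 113, 201]), (219, [60, 115, 204]), (220, [61, 118, 206]), (221, [61, 118, 205]), (222, [61, 113, 197]), (223, [59, 103, 178]), (224, [57, 94, 159]), (225, [57, 91, 152]), (226, [56, 90, 150]), (227, [57, 91, 152])]
228 [(206, [130, 136, 136]), (207, [130, 136, 136]), (208, [130, 134, 135]), (209, [130, 135, 134]), (210, [129, 134, 133]), (211, [116, 124, 137]), (212, [83, 105, 156]), (213, [60, 104, 183]), (214, [57, 107, 191]), (215, [59, 108, 192]), (216, [59, 109, 193]), (217, [60, 109, 193]), (218, [59, 109, 192]), (219, [60, 113, 199]), (220, [62, 118, 205]), (221, [64, 119, 204]), (222, [63, 114, 195]), (223, [61, 104, 176]), (224, [59, 94, 158]), (225, [58, 92, 151]), (226, [60, 91, 151]), (227, [59, 92, 150])]
boxedge 290 266 43
boxedge 310 252 33
boxedge 330 268 75
pred [[[217.1, 231.3], [218.6, 220.5]], [[218.2, 223.8], [219.5, 212.4]], [[219.1, 215.9], [220.3, 204.0]]]
[array([270.6, 265.3]), array([349.8, 262.8]), array([417.6, 257.9])]
```

```bash
python3 - <<'E'
from h import *
from scipy.optimize import least_squares
g=cv2.imread('pics/w4.png').astype(int)
for u in(238,246,254):
    d=np.abs(np.diff(g[20:215,u].sum(1))); i=np.argsort(d)[::-1][:8]+20; print(u,sorted([(int(k),int(d[k-20])) for k in i]))
c=load('w4'); 
def sil(dy,x=-.036):
    v=[]
    for th in np.radians(np.arange(0,360,1)): v.append(fproj(c,box(x,.029*np.cos(th)+dy,.08+.029*np.sin(th))))
    v=np.array(v); return v[:,1].min(),v[:,1].max(),v[:,0].mean()
for dy in(0,.002,.004):
    print(dy,sil(dy),[(t,fproj(c,np.array(pad(-.0485,.056,.004,t))+[0,dy,0])[1].round(1),fproj(c,np.array(pad(-.0485,.056,-.004,t))+[0,dy,0])[1].round(1)) for t in(.8,.9,1.)])
E
```

```text
238 [(43, 16), (44, 52), (45, 31), (47, 15), (191, 13), (192, 15), (211, 38), (212, 18)]
246 [(43, 26), (44, 65), (45, 30), (46, 10), (47, 9), (116, 7), (127, 7), (191, 11)]
254 [(43, 27), (44, 62), (45, 30), (46, 12), (47, 10), (138, 7), (171, 6), (192, 7)]
0 (np.float64(48.12031692308261), np.float64(195.3823415132609), np.float64(238.8702934755647)) [(0.8, np.float64(231.3), np.float64(220.5)), (0.9, np.float64(223.8), np.float64(212.4)), (1.0, np.float64(215.9), np.float64(204.0))]
0.002 (np.float64(43.03528856228283), np.float64(190.42407842812827), np.float64(238.83683126905174)) [(0.8, np.float64(227.8), np.float64(217.0)), (0.9, np.float64(220.3), np.float64(208.9)), (1.0, np.float64(212.4), np.float64(200.6))]
0.004 (np.float64(37.96465335025027), np.float64(185.43721062528297), np.float64(238.8066147543226)) [(0.8, np.float64(224.1), np.float64(213.4)), (0.9, np.float64(216.7), np.float64(205.5)), (1.0, np.float64(208.9), np.float64(197.2))]
```

>>> step_arm --moves '[[[1,0,0,0.2,0],[1,0,0,0.35,0],[1,0,0,0.35,0],[1,0,0,0.35,0],[1,0,0,0.35,0]]]'

```text
clock: 6.1
tool_pos: [0.6167, 0.0825, 0.1241]
orientation: [179.9, -0.1, 103.4]
wrist_force: [-0.8, 0.9, 6.7]
width: 0.0
grasp_force: 3.0
```

```bash
python3 - <<'E'
from h import *
w=snap('wrist','w5'); go(.6153,.0812,.124,103.4)
g=cv2.imread('pics/w5.png').astype(int)
print([(v,g[v,224].tolist()[2]) for v in range(198,226)])
d=np.abs(np.diff(g[20:205,246].sum(1))); i=np.argsort(d)[::-1][:8]+20; print(sorted(i))
for t in(.85,.9,.95,1.): print(t,[fproj(w,np.array(pad(-.0485,.056,h,t))+[0,.0014,0])[1].round(1) for h in(.004,-.004)])
E
```

```text
now [0.6167 0.0825 0.1241] [ 1.7994e+02 -6.0000e-02  1.0341e+02] F [0.8 0.1 7.5] w -0.0003 t 6.15
cm [-0.1  -0.16  0.01] spin 0.0
[(198, 131), (199, 131), (200, 131), (201, 131), (202, 132), (203, 132), (204, 133), (205, 132), (206, 133), (207, 132), (208, 134), (209, 135), (210, 152), (211, 180), (212, 193), (213, 195), (214, 194), (215, 179), (216, 166), (217, 189), (218, 205), (219, 207), (220, 202), (221, 185), (222, 165), (223, 150), (224, 145), (225, 146)]
[np.int64(41), np.int64(42), np.int64(43), np.int64(45), np.int64(50), np.int64(127), np.int64(156), np.int64(194)]
0.85 [np.float64(227.6), np.float64(216.2)]
0.9 [np.float64(223.7), np.float64(212.0)]
0.95 [np.float64(219.7), np.float64(207.8)]
1.0 [np.float64(215.6), np.float64(203.5)]
```

>>> step_arm --moves '[[[1,0,0,0,0],[1,0,0,0,0],[1,0,0,0,0],[1,0,0,0,0],[1,0,0,0,0],[1,0,0,0,0],[1,0,0,0,0],[1,0,0,0,0],[1,0,0,0,0],[1,0,0,0,0]]]'

```text
clock: 7.15
tool_pos: [0.6167, 0.0825, 0.1241]
orientation: [179.9, -0.1, 103.4]
wrist_force: [-0.5, 1.1, 8.2]
width: -0.0002
grasp_force: 3.0
```

>>> step_arm --moves '[[[1,0,0,0,0],[1,0,0,0,0],[1,0,0,0,0],[1,0,0,0,0],[1,0,0,0,0],[1,0,0,0,0],[1,0,0,0,0],[1,0,0,0,0],[1,0,0,0,0],[1,0,0,0,0]]]'

```text
clock: 8.15
tool_pos: [0.6167, 0.0825, 0.1241]
orientation: [179.9, -0.1, 103.4]
wrist_force: [-0.6, 1.5, 6.7]
width: -0.0002
grasp_force: 3.0
```

>>> step_arm --moves '[[[1,0,0,-2,0],[1,0,0,-5,0],[1,0,0,-8,0],[1,0,0,-10,0],[1,0,0,-11,0],[1,0,0,-11,0],[1,0,0,-11,0]]]'

```text
clock: 8.85
tool_pos: [0.6158, 0.0821, 0.2319]
orientation: [-179.9, -0.0, 103.4]
wrist_force: [-0.7, -0.2, 0.5]
width: 0.0001
grasp_force: 0.0
```

```bash
python3 - <<'E'
from h import *
go(.5285,-.173,.235,170.3)
E
```

```text
now [0.6158 0.0821 0.2319] [-1.7987e+02 -3.0000e-02  1.0340e+02] F [-0.7 -0.2  0.5] w 0.0001 t 8.85
cm [-22.79 -14.4   -0.31] spin -66.9
```

>>> step_arm --moves '[[[-1,-2,-1.2,-0.5,-7],[-1,-5,-3,-0.5,-14],[-1,-8,-5,-0.5,-21],[-1,-11,-7,-0.5,-28],[-1,-14,-9,-0.5,-35],[-1,-17,-11,-0.5,-42],[-1,-20,-12.6,-0.5,-49],[-1,-22.8,-14.4,-0.5,-56],[-1,-22.8,-14.4,-0.5,-63],[-1,-22.8,-14.4,-0.5,-66.9]]]'

```text
clock: 9.85
tool_pos: [0.5278, -0.1739, 0.2363]
orientation: [179.9, -0.2, 170.4]
wrist_force: [-0.3, 0.2, 0.2]
width: 0.0852
grasp_force: 0.0
```

>>> step_arm --moves '[[[-1,0,0,0,0],[-1,0,0,0,0],[-1,0,0,0,0]]]'

```text
clock: 10.15
tool_pos: [0.529, -0.1727, 0.2377]
orientation: [180.0, -0.1, 170.3]
wrist_force: [-0.1, 0.1, 0.5]
width: 0.0858
grasp_force: 0.0
```

```bash
python3 - <<'E'
from h import *
go(.5285,-.173,.146,170.3)
w=snap('wrist','w6'); cv2.imwrite('pics/m6.png',cv2.resize(cv2.imread('pics/w6.png')[0:300,106:406],(600,600),interpolation=cv2.INTER_CUBIC))
E
```

```text
now [ 0.529  -0.1727  0.2377] [ 1.7997e+02 -7.0000e-02  1.7027e+02] F [-0.1  0.1  0.5] w 0.0858 t 10.15
cm [ 0.04 -0.04  9.17] spin -0.0
```

View pics/m6.png

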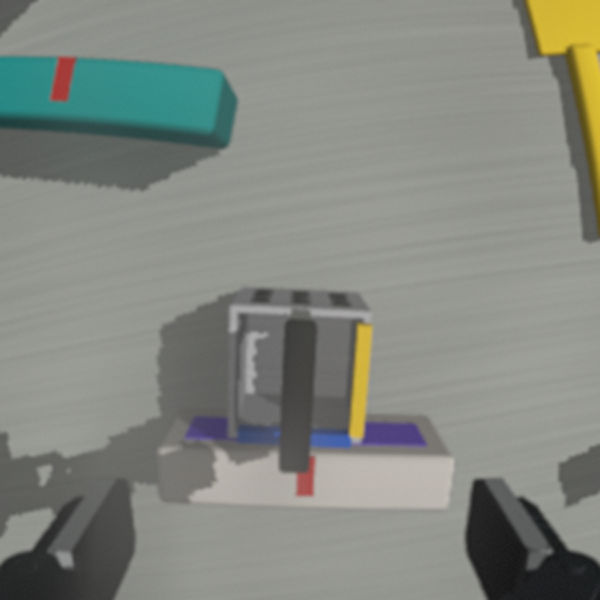

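```bash
cat >> h.py <<'E'
def fatz(c,u,v,z):
    f=192/np.tan(np.radians(c['fovy'])/2); R=cv2.Rodrigues(np.array(c['rvec'],float))[0]
    d=np.array([u-c['cx'],v-c['cy']]); r=np.hypot(*d); th=r/f
    d=R.T@np.r_[d/r*np.sin(th),np.cos(th)]; o=-R.T@np.array(c['tvec']).ravel(); return o+d*(z-o[2])/d[2]
E
python3 - <<'E'
from h import *
c=load('w6'); P=lambda x,y,z:fatz(c,106+x/2-.25,y/2-.25,z)
y=lambda d:np.degrees(np.arctan2(d[1],d[0]))
a,b=P(295,470,.096),P(300,320,.096); print('handle',(a+b)/2,np.linalg.norm(a-b),y(a-b))
t0,t1=P(309,457,.062),P(304,496,.062); print('tick',t0,t1)
L=[P(*q,.062) for q in((165,450),(452,457),(448,507),(160,500))]
print('lamp',np.mean(L,0),[np.linalg.norm(L[i]-L[i-1]) for i in range(4)],y(L[0]-L[1])+90,y(L[3]-L[2])+90)
e,f=P(365,325,.066),P(357,438,.066);print('yel',e,f,y(f-e))
E
```

```text
handle [ 0.52610697 -0.17283374  0.096     ] 0.05952617970318516 -11.541702197236498
tick [ 0.56557805 -0.17443486  0.062     ] [ 0.58482847 -0.17994547  0.062     ]
lamp [ 0.57734829 -0.17730612  0.062     ] [np.float64(0.026494498634060025), np.float64(0.13202517045311574), np.float64(0.026351685610154354), np.float64(0.13749437012469035)] -11.251275920616479 -11.304899928794327
yel [ 0.50902736 -0.14150955  0.066     ] [ 0.55844146 -0.15190374  0.066     ] -11.878917321390277
```

The basket handle is at (0.527,-0.173), with yaw ≈ -11°, and the lamp centre is at (0.577,-0.177). Both agree with the top view. Now I'll descend and grip.

>>> step_arm --moves '[[[-1,0.1,0,2,0.8],[-1,0.2,0,5,0.8],[-1,0.2,0,7.5,0.8],[-1,0.2,0,9,0.8],[-1,0.2,0,9.2,0.8],[-1,0.2,0,9.2,0.8],[-1,0.2,0,9.2,0.8]]]'

```text
clock: 10.9
tool_pos: [0.5281, -0.173, 0.1475]
orientation: [-180.0, 0.1, 169.5]
wrist_force: [-0.6, 0.9, 0.7]
width: 0.0855
grasp_force: 0.0
```

>>> step_arm --moves '[[[1,0,0,0,0],[1,0,0,0,0],[1,0,0,0,0],[1,0,0,0,0],[1,0,0,0,0],[1,0,0,0,0],[1,0,0,0,0],[1,0,0,0,0]]]' --force 40

```text
clock: 11.7
tool_pos: [0.5274, -0.1729, 0.1465]
orientation: [-180.0, 0.0, 169.5]
wrist_force: [0.9, -0.8, 1.5]
width: 0.0108
grasp_force: 42.0
```

```bash
python3 - <<'E'
from h import *
go(.5268,-.173,.146,169.2)
E
```

```text
now [ 0.5274 -0.1729  0.1465] [-1.7999e+02  2.0000e-02  1.6949e+02] F [ 0.9 -0.8  1.5] w 0.0108 t 11.7
cm [ 0.05 -0.02  0.05] spin 0.3
```

>>> step_arm --moves '[[[1,0,0,-0.4,0],[1,0,0,-0.8,0],[1,0.5,0,-0.8,0],[1,1.2,0,-0.8,0],[1,2,0,-0.8,0],[1,2.5,0,-0.8,0],[1,2.5,0,-0.8,0]]]'

```text
clock: 12.4
tool_pos: [0.5014, -0.1677, 0.1542]
orientation: [180.0, -0.1, 169.5]
wrist_force: [0.1, 0.7, -3.4]
width: 0.0109
grasp_force: 41.6
```

>>> step_arm --moves '[[[1,0,0,0,4],[1,0,0,0,9],[1,0,0,0,14],[1,0,0,0,19],[1,0,0,0,24],[1,0,0,0,29],[1,0,0,0,34],[1,0,0,0,39],[1,0,0,0,43],[1,0,0,0,45]]]'

```text
clock: 13.4
tool_pos: [0.5028, -0.1682, 0.1544]
orientation: [180.0, 0.0, 124.4]
wrist_force: [0.2, -0.5, -2.5]
width: 0.0113
grasp_force: 41.5
```

>>> step_arm --moves '[[[1,0,0,0,4],[1,0,0,0,9],[1,0,0,0,14],[1,0,0,0,19],[1,0,0,0,24],[1,0,0,0,29],[1,0,0,0,34],[1,0,0,0,39],[1,0,0,0,43],[1,0,0,0,45]]]'

```text
clock: 14.4
tool_pos: [0.5029, -0.1682, 0.1544]
orientation: [180.0, -0.0, 79.4]
wrist_force: [-0.7, 0.9, -2.6]
width: 0.0113
grasp_force: 41.5
```

>>> step_arm --moves '[[[1,0,0,0,0],[1,0,0,0,0],[1,0,0,0,0]]]'

```text
clock: 14.7
tool_pos: [0.5028, -0.1682, 0.1544]
orientation: [180.0, -0.0, 79.5]
wrist_force: [-0.1, -0.6, -2.9]
width: 0.0113
grasp_force: 41.5
```

```bash
python3 - <<'E'
from h import *
t=np.radians(-10.8); n=np.array([np.cos(t),np.sin(t)]); p=np.array([.5773,-.1773])-.049*n
print(p); go(p[0],p[1],.1465,79.3)
w=snap('wrist','w7'); cv2.imwrite('pics/m7.png',cv2.resize(cv2.imread('pics/w7.png')[0:384,56:456],(625,600),interpolation=cv2.INTER_CUBIC))
E
```

```text
[ 0.52916792 -0.16811832]
now [ 0.5028 -0.1682  0.1544] [179.99  -0.    79.53] F [-0.1 -0.6 -2.9] w 0.0113 t 14.7
cm [0.49 2.59 0.79] spin 0.2
```

View pics/m7.png

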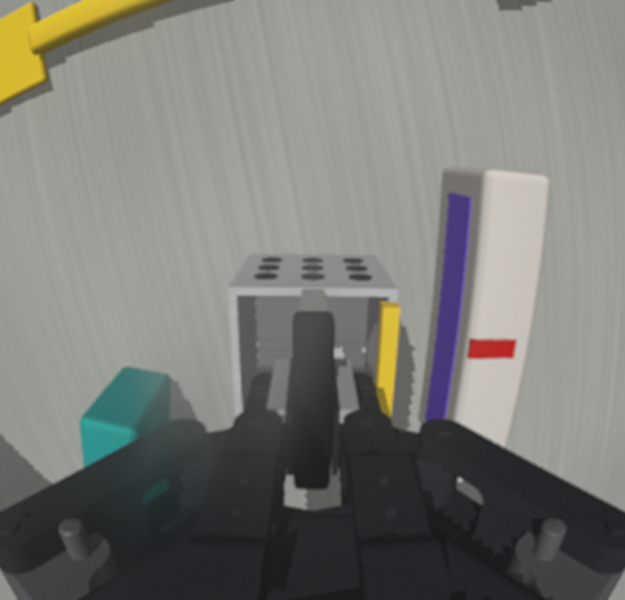

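The basket is held upright with its yellow tab (390,355) toward the lamp. The lamp's tick is at (492,348). I'll compute the remaining shift.

```bash
python3 - <<'E'
from h import *
c=load('w7'); P=lambda x,y,z:fatz(c,56+(x+.5)*.64-.5,(y+.5)*.64-.5,z)
y=lambda d:np.degrees(np.arctan2(d[1],d[0]))
a,b=P(313,312,.104),P(311,487,.104); h=(a+b)/2; print('handle',h,np.linalg.norm(a-b),y(a-b))
t0,t1=P(468,348,.062),P(515,348,.062); print('tick',t0,t1)
f0,f1=P(484,175,.062),P(458,425,.062); print('front edge',f0,f1,y(f0-f1)-90)
r=P(547,180,.062); print('rear',r)
e=(P(400,305,.074),P(392,400,.074)); print('tab',e,y(e[0]-e[1])-90)
E
```

```text
handle [ 0.50353224 -0.16596487  0.104     ] 0.06111987852123519 79.02276556954571
tick [ 0.56445356 -0.17577659  0.062     ] [ 0.58495072 -0.1801672   0.062     ]
front edge [ 0.5772912  -0.10983445  0.062     ] [ 0.55847635 -0.21108299  0.062     ] -10.527103666537485
rear [ 0.60344387 -0.11457283  0.062     ]
tab (array([ 0.53756768, -0.14877162,  0.074     ]), array([ 0.53037878, -0.18528893,  0.074     ])) -11.136996240497055
```

>>> step_arm --moves '[[[1,0.1,0.5,0,0],[1,0.2,1.1,0,0],[1,0.3,1.7,0,0],[1,0.35,2.2,0,-0.2],[1,0.35,2.55,0,-0.2],[1,0.35,2.55,0,-0.2],[1,0.35,2.55,0.4,-0.2],[1,0.35,2.55,0.7,-0.2],[1,0.35,2.55,0.8,-0.2],[1,0.35,2.55,0.8,-0.2]]]'

```text
clock: 15.75
tool_pos: [0.528, -0.1693, 0.1466]
orientation: [-180.0, -0.0, 79.7]
wrist_force: [-1.5, 0.4, 1.4]
width: 0.0112
grasp_force: 42.1
```

```bash
python3 - <<'E'
from h import *
go(.5285,-.168,.1465,79.5)
snap('wrist','w8'); snap('top','t8')
a=cv2.resize(cv2.imread('pics/w8.png')[100:300,156:436],(784,560),interpolation=cv2.INTER_CUBIC)
cv2.imwrite('pics/m8.png',a)
E
```

```text
now [ 0.528  -0.1693  0.1466] [-1.7998e+02 -1.0000e-02  7.9690e+01] F [-1.5  0.4  1.4] w 0.0112 t 15.75
cm [0.13 0.02 0.01] spin 0.2
```

View pics/m8.png

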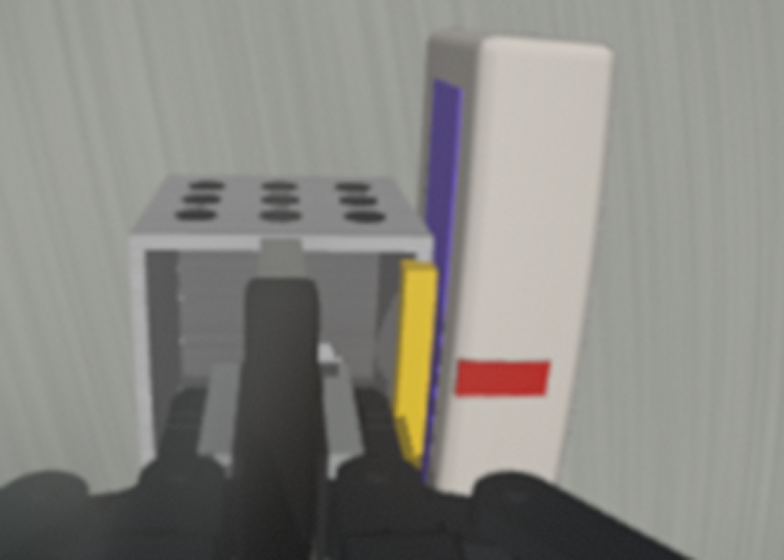

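```bash
python3 - <<'E'
from h import *
c=load('w8'); P=lambda x,y,z:fatz(c,156+(x+.5)/2.8-.5,100+(y+.5)/2.8-.5,z)
t=np.radians(-10.6); n=np.array([np.cos(t),np.sin(t)]); l=np.array([-n[1],n[0]])
for nm,q in dict(tick0=(456,378,.062),tick1=(549,378,.062),rimR=(432,240,.06),rimL=(132,240,.06),rimRi=(432,248,.06),tabtop=(437,265,.066),tabbot=(417,460,.066),lampf=(452,400,.062),lampf2=(481,60,.062),lampr=(611,60,.062),hand=(282,280,.096)).items():
    p=P(*q)[:2]; print(nm,p.round(4),'n',(p@n).round(4),'l',(p@l).round(4))
print('tcp',np.array([.528,-.1693])@n,np.array([.528,-.1693])@l)
E
```

```text
tick0 [ 0.5646 -0.1761] n 0.5874 l -0.0692
tick1 [ 0.5848 -0.1803] n 0.608 l -0.0697
rimR [ 0.5633 -0.1461] n 0.5806 l -0.04
rimL [ 0.5049 -0.1356] n 0.5212 l -0.0404
rimRi [ 0.5631 -0.1478] n 0.5807 l -0.0417
tabtop [ 0.5629 -0.1494] n 0.5807 l -0.0433
tabbot [ 0.5539 -0.1917] n 0.5797 l -0.0865
lampf [ 0.5633 -0.1811] n 0.5869 l -0.0744
lampf2 [ 0.5773 -0.1122] n 0.5881 l -0.0041
lampr [ 0.6038 -0.1157] n 0.6147 l -0.0027
hand [ 0.5347 -0.1372] n 0.5508 l -0.0365
tcp 0.5501328280096982 -0.06928464148750328
```

Measured result: lateral error is under 2 mm, the gap is about 5 mm, and the basket is parallel to the lamp. Release it.

>>> step_arm --moves '[[[-1,0,0,0,0],[-1,0,0,0,0],[-1,0,0,0,0],[-1,0,0,0,0],[-1,0,0,0,0],[-1,0,0,0,0]]]'

```text
clock: 16.45
tool_pos: [0.5284, -0.1694, 0.1464]
orientation: [180.0, -0.0, 79.7]
wrist_force: [-0.7, 0.5, -0.6]
width: 0.0852
grasp_force: 0.0
```

>>> step_arm --moves '[[[-1,0,0,-1,0],[-1,0,0,-3,0],[-1,0,0,-6,0],[-1,0,0,-9,0],[-1,0,0,-9,0],[-1,0,0,-9,0]]]'

```text
clock: 17.05
tool_pos: [0.5291, -0.1697, 0.2377]
orientation: [179.8, 0.0, 79.7]
wrist_force: [-0.5, 0.6, -0.3]
width: 0.0853
grasp_force: 0.0
```

```bash
python3 - <<'E'
from h import *
go(.6162,.0823,.214,103.4)
snap('wrist','w9')
a=cv2.resize(cv2.imread('pics/w9.png')[50:300,126:436],(744,600),interpolation=cv2.INTER_CUBIC)
cv2.imwrite('pics/m9.png',a)
E
```

```text
now [ 0.5291 -0.1697  0.2377] [1.7985e+02 3.0000e-02 7.9700e+01] F [-0.5  0.6 -0.3] w 0.0853 t 17.05
cm [26.35  4.07  2.37] spin -23.7
```

View pics/m9.png

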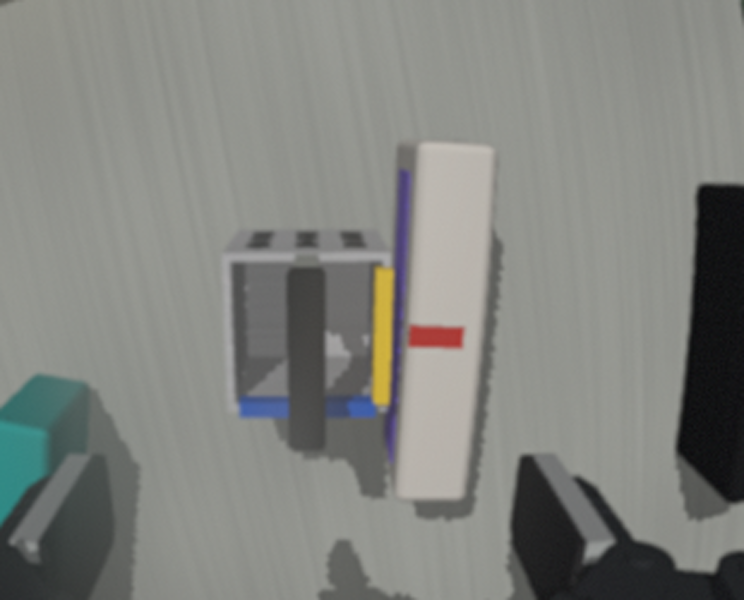

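The basket stands upright and square to the lamp. The yellow tab's middle (y≈336) matches the red tick (y≈336), and a small gap shows. Now back to the paddle.

>>> step_arm --moves '[[[1,2,0.3,0,-2.5],[1,5,0.8,0,-5],[1,9,1.4,0,-8],[1,13,2,0,-12],[1,17,2.6,0,-16],[1,21,3.3,0,-20],[1,24.5,3.8,0,-23.7],[1,26.3,4.1,0,-23.7],[1,26.3,4.1,0,-23.7],[1,26.3,4.1,0,-23.7]]]'

```text
clock: 18.1
tool_pos: [0.6152, 0.0815, 0.2355]
orientation: [-179.9, 0.0, 103.4]
wrist_force: [0.4, 0.2, 0.0]
width: -0.0
grasp_force: 0.0
```

```bash
python3 -c "
from h import *
go(.6165,.0823,.124,103.4)"
```

```text
now [0.6152 0.0815 0.2355] [-1.7988e+02  2.0000e-02  1.0336e+02] F [0.4 0.2 0. ] w -0.0 t 18.1
cm [ 0.05  0.15 11.15] spin -0.0
```

>>> step_arm --moves '[[[1,0,0.05,2,0],[1,0,0.05,3.5,0],[1,0,0.05,4.2,0],[1,0,0.05,5,0],[1,0,0.05,6,0],[1,0,0.05,7,0],[1,0,0.05,8,0],[1,0,0.05,9,0],[1,0,0.05,9.5,0],[1,0,0.05,9.5,0]]]'

```text
clock: 19.1
tool_pos: [0.6174, 0.0816, 0.1416]
orientation: [179.9, 0.1, 103.4]
wrist_force: [2.1, -2.7, 4.3]
width: 0.0002
grasp_force: 2.7
```

```bash
python3 -c "
from h import *
go(.6167,.0825,.124,103.4)"
```

```text
now [0.6174 0.0816 0.1416] [1.7987e+02 7.0000e-02 1.0336e+02] F [ 2.1 -2.7  4.3] w 0.0002 t 19.1
cm [ 0.1  -0.04  1.76] spin -0.0
```

>>> step_arm --moves '[[[1,0,0,0.4,0],[1,0,0,0.8,0],[1,0,0,1.2,0],[1,0,0,1.5,0],[1,0,0,1.7,0],[1,0,0,1.7,0],[1,0,0,1.7,0],[1,0,0,1.7,0]]]'

```text
clock: 19.9
tool_pos: [0.617, 0.083, 0.1257]
orientation: [179.8, -0.1, 103.4]
wrist_force: [0.2, 0.6, 7.8]
width: 0.0005
grasp_force: 3.1
```

```bash
python3 - <<'E'
from h import *
w=snap('wrist','w10'); go(.6167,.0825,.124,103.4)
g=cv2.imread('pics/w10.png').astype(int)
print([(v,g[v,224].tolist()[2]) for v in range(200,230)])
for t in(.85,.9,.95,1.): print(t,[fproj(w,np.array(pad(-.0485,.056,h,t))+[0,.0014,0])[1].round(1) for h in(.004,-.004)])
E
```

```text
now [0.617  0.083  0.1257] [ 1.7984e+02 -9.0000e-02  1.0342e+02] F [-0.6  1.4  7.8] w -0.0004 t 19.95
cm [-0.04 -0.04  0.17] spin 0.0
[(200, 131), (201, 132), (202, 133), (203, 133), (204, 134), (205, 134), (206, 134), (207, 134), (208, 134), (209, 134), (210, 133), (211, 146), (212, 172), (213, 189), (214, 193), (215, 195), (216, 196), (217, 199), (218, 202), (219, 205), (220, 204), (221, 185), (222, 151), (223, 141), (224, 145), (225, 149), (226, 148), (227, 147), (228, 149), (229, 148)]
0.85 [np.float64(227.1), np.float64(215.8)]
0.9 [np.float64(223.2), np.float64(211.7)]
0.95 [np.float64(219.3), np.float64(207.5)]
1.0 [np.float64(215.2), np.float64(203.2)]
```

Paddle is at about 0.91 rad. I'll go 1.5 mm further to match the first press.

>>> step_arm --moves '[[[1,0,0,0.15,0],[1,0,0,0.15,0],[1,0,0,0.15,0],[1,0,0,0.15,0],[1,0,0,0.15,0]]]'

```text
clock: 20.45
tool_pos: [0.617, 0.083, 0.1242]
orientation: [179.8, -0.1, 103.4]
wrist_force: [-0.9, 1.0, 7.5]
width: 0.0002
grasp_force: 3.0
```

```bash
python3 - <<'E'
from h import *
w=snap('wrist','w11'); go(.6167,.0825,.124,103.4)
g=cv2.imread('pics/w11.png').astype(int)
print([(v,g[v,224].tolist()[2]) for v in range(206,225)])
for t in(.9,.95): print(t,[fproj(w,np.array(pad(-.0485,.056,h,t))+[0,.0014,0])[1].round(1) for h in(.004,-.004)])
print(sign_off())
E
```

```text
now [0.617  0.083  0.1242] [ 1.7984e+02 -9.0000e-02  1.0343e+02] F [-0.6  1.1  8. ] w -0.0002 t 20.5
cm [-0.04 -0.04  0.02] spin 0.0
[(206, 134), (207, 134), (208, 133), (209, 133), (210, 140), (211, 165), (212, 188), (213, 196), (214, 198), (215, 194), (216, 180), (217, 167), (218, 190), (219, 206), (220, 205), (221, 194), (222, 175), (223, 154), (224, 145)]
0.9 [np.float64(224.4), np.float64(212.7)]
0.95 [np.float64(220.4), np.float64(208.5)]
the job is handed in; nothing more can be done
None
```

The job is handed in at 20.5 s with the fingers still holding the paddle at about 0.92 rad by my camera estimate (third click at 0.9); the first press was held over two seconds and released, and the basket's yellow side stands square to the lamp, centred within about 2 mm, roughly 5 mm from its face, and let go.

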